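# Put the square cruet set back in its caddy

## Robot

A 6-joint arm with a two-finger parallel gripper is mounted at the origin on the work surface. World frame = base frame: x ahead of the robot, y to its left, z up, the work surface at z = 0. Lengths are in m, angles in rad, forces in N, time in s.
With the tool pointing down it reaches from about 0.3 to 0.85 m from the base axis. Payload 5.4 kg.
Tool frame: the origin (TCP) lies midway between the tips of the shut fingers; the grasp point (between the pads) lies ctrl.grip_depth behind it (ctrl.grip_depth is the distance from the TCP to the grasp point, in m); z points along the fingers, y is the line along which they close (so a half turn about z gives the same grasp; the last joint's range is limited). The gripper opens to 85 mm and grips with 20 to 120 N. Pads are 22 mm wide; open, the fingers measure 114 mm over their backs; the gripper's body (76 mm by 85 mm) begins 54 mm behind the grasp point. The pads swing forward as they close: fully open they stand 13 mm farther back than shut.
Start: joints at [1.054, 0.158, 1.597, -0, 1.386, -0.21], TCP at [0.174, 0.548, 0.231] pointing down, gripper open.
Joint ranges: [-2.91, 2.91], [-0.94, 2.29], [0.18, 2.7], [-1.29, 4.43], [0.17, 2.64], [-3, 3]. Speed limits (rad/s): [2.57, 2.57, 3.14, 3.14, 3.14, 3.14].

## Interface

Orientations are given as a rotation vector (axis times angle).
In Python, from plant import ctrl, claw, kin, imaging, workorder, spotter, sensors gives the robot as it stands. Calls block until the motion is done:
- ctrl.move_to(position, orientation): joint-space move of the TCP to a pose.
- ctrl.movel(position, rate=0.15, attitude=None, f_stop=None): straight line of the TCP; attitude=None keeps the orientation; rate is the mean speed in m/s. With f_stop (N) it stops when the force on the tool has changed by that much, and returns True; else False.
- ctrl.move_j(angles): joint-space move.
- claw.command_gripper(opening, newtons=None): finger opening in m; newtons is the grip in N (None keeps the last); returns when the fingers have stopped.
- ctrl.pause(seconds).
- kin.solve_ik(position, orientation): joint angles nearest the present ones, or None.
- imaging.grab_frame(name): name is "side" or "top"; returns a dict with "image" (480x640x3 uint8, red, green, blue), "fx", "fy", "cx", "cy" (pixels), "k1" (the pictures are not rectified: a ray, as slopes to the right and down, at radius r is drawn at 1 + k1 r^2 times it, then the intrinsics apply), "extrinsics" (4x4, takes a point from world to camera coordinates). Camera axes: x right, y down, z forward; pixel columns grow to the right and rows downward; lengths in m; the calibration is good to about 2 mm. A picture is of the moment at which its call begins. There is no depth.
A pose or a line that the arm cannot do raises ctrl.IKError and nothing moves.
- workorder.sign_off(): hands the job in; it is judged then, once.
Trained networks look in a picture, given as the dict that the camera call returned (one of the last four; its "shot" number tells which), for a name from the list of things; names that differ only in an ending like _2 or _b are one class to them, and where a whole thing is asked for, a point or a joint stands for the part that bears it (a point fixed in the world has none). Each returns a list of dicts, best first, with "confidence" (0 to 1); they miss things now and then, are a little off and sometimes report something else, mostly with a low value. They report only what shows in the picture. A call takes as long as a camera call. They do not tell look-alikes from the thing itself.
- spotter.outline_of(target, picture): "mask" (480x640 bool, what is visible of it).
- spotter.pinpoint(target, picture): "point" ([x, y, z] in m, in the coordinates of the camera as it stood for that picture, good to about 4 mm: a listed point, or the origin of a listed thing).
Readings, each from a call of its own:
- sensors.read_clock(): time.
- sensors.read_q(): joint angles.
- sensors.read_qvel(): joint speeds.
- sensors.read_joint_efforts(): joint torques, N m.
- sensors.read_position(): TCP position.
- sensors.read_tool_rot(): TCP orientation.
- sensors.read_force(): force on the tool from outside, world axes, zero at the start.
- sensors.read_wrist_torque(): the same for the moment, N m.
- sensors.read_gripper_width(): finger opening in m.
- sensors.read_grasp_force(): force on a finger pad.
Only numpy, scipy, OpenCV 4.12 (cv2) and the standard library are available. Lean on these libraries where they do the work, as an engineer would, in place of code of your own. Each camera call takes 0.05 s, during which the arm holds its last target. There are 200 camera calls.

## Task

The table ware has been washed and stands on the grey drying mat: put the square cruet set back in its wooden caddy, the two square bottles upright in the two large compartments and the two square shakers upright in the two small ones, one to a compartment (either way round within each pair). Set each piece down on the floor of its compartment rather than dropping it, and leave the round bottle, the round shaker and the larger square tea canister, which do not belong to the set, standing where they are on the mat.

Things in the scene. Friction and masses are not known exactly. Their poses are not given: they have to be found in the camera images.
- caddy: Loose wooden open box, 1.2 kg, 270 (x) x 82 (y) x 40 mm high, floor 6 mm, steel bail 18 mm out at each end; any yaw, on the left or right half, the mat on the other. Origin: centre of underside, x lengthwise, z up. Four compartments in a row, 70 mm across, 6 mm walls as high as the rim: two large, 70 mm long, centred at x = -94 and -18 mm; two small, 50 mm long, at x = +48 and +104 mm; y = 0.
- mat: Grey drying mat, fixed to the counter, 360 (x) x 400 (y) x 3 mm. Origin: centre of its underside. All the white table ware starts on it, in no fixed order; a teaspoon, a napkin ring and a bottle stopper, all under 32 mm high, lie near its edges.
- oil_cruet: Square white ceramic bottle of the set, with a steel pourer that has a short spout: body 52 x 52 mm, straight-sided up to 78 mm, then a narrow neck and steel top (26 mm across) up to 112 mm; 0.20 to 0.35 kg. Origin: centre of underside, z up, x and y square to its faces. Starts upright on the mat, any place and yaw; nearest neighbours about 100 mm or more off, centre to centre.
- vinegar_cruet: Square white ceramic bottle of the set, with a steel ball stopper: same body as the oil bottle, 52 x 52 mm, straight-sided up to 78 mm, neck and top up to 112 mm; 0.20 to 0.35 kg. Origin: centre of underside, z up, x and y square to its faces. Starts upright on the mat, any place and yaw; nearest neighbours about 100 mm or more off, centre to centre.
- salt_shaker: Square white ceramic shaker of the set with a square steel cap (one hole): 34 x 34 mm, straight-sided up to 80 mm save a 4 mm groove under the cap at 66 to 70 mm, 84 mm high; 0.09 to 0.16 kg. Origin: centre of underside, z up, x and y square to its faces. Starts upright on the mat, any place and yaw; nearest neighbours about 100 mm or more off, centre to centre.
- pepper_shaker: Square white ceramic shaker of the set with a square steel cap (three holes): otherwise the same as the salt shaker, 34 x 34 mm, 84 mm high; 0.09 to 0.16 kg. Origin: centre of underside, z up, x and y square to its faces. Starts upright on the mat, any place and yaw; nearest neighbours about 100 mm or more off, centre to centre.
- round_bottle: Look-alike, to be left: round white ceramic bottle 52 mm in diameter and 112 mm high with a steel ball stopper. Origin: centre of its underside.
- round_shaker: Look-alike, to be left: round white ceramic shaker 36 mm in diameter and 84 mm high with a domed steel cap. Origin: centre of its underside.
- tea_canister: Look-alike, to be left: larger square white ceramic canister 72 x 72 mm and 92 mm high with a flat white lid and small steel knob. Origin: centre of its underside.
Things that resemble listed ones, but are neither listed nor needed, are in the scene too. Leave any blue or orange look-alike of the tea_canister alone. Leave any green or red look-alike of the oil_cruet alone.

How it is judged:
By the outcome, as a careful person would: the job done as asked, in the order asked, and still so for the second after the job is handed in, with the robot touching nothing.
It also fails if it takes over 122 s, if anything falls off the work surface, if the arm or the gripper's body presses on something with over 40 N, if the wrist force passes 120 N, or if a joint passes its speed limit or range.

## Working session

There is one attempt and no reset: what is moved stays moved. The work goes in short steps, each a Python script; the robot and the scene stay as the last script left them, time stands still between calls to the robot, and variables do not carry over. Pictures are saved under pics/ and viewed, at most 14 in all, crops included, and the job is handed in when it is done.

```bash
mkdir -p pics; ls; cat > a.py <<'E'
from plant import *
import cv2,numpy as np
for n in("top","side"):
    f=imaging.grab_frame(n); cv2.imwrite(f"pics/{n}0.png",f["image"][:,:,::-1])
    E=f["extrinsics"]; print(n,f["fx"],f["fy"],f["cx"],f["cy"],f["k1"],"cam pos",-E[:3,:3].T@E[:3,3],"fwd",E[2,:3])
    for t in "caddy mat oil_cruet vinegar_cruet salt_shaker pepper_shaker round_bottle round_shaker tea_canister".split():
        for r in spotter.pinpoint(t,f):
            p=np.array(r["point"]); w=E[:3,:3].T@(p-E[:3,3]); q=p[:2]/p[2]; q=q*(1+f["k1"]*(q@q))
            print(t,round(r["confidence"],2),w.round(3),(q*[f["fx"],f["fy"]]+[f["cx"],f["cy"]]).round())
print(ctrl.grip_depth,sensors.read_clock(),sensors.read_tool_rot())
E
python3 a.py
```

```text
pics
top 515.74745812522 515.74745812522 312.39448066005076 235.18493451330284 -0.010699994438909385 cam pos [ 0.20929382 -0.04029776  1.36323721] fwd [ 0.19966189  0.02136707 -0.97963186]
caddy 0.88 [ 0.536  0.233 -0.001] [225. 210.]
mat 0.83 [ 0.545 -0.218  0.001] [390. 221.]
mat 0.52 [ 0.408 -0.151  0.   ] [362. 269.]
oil_cruet 0.89 [ 0.395  0.058 -0.002] [284. 267.]
oil_cruet 0.74 [ 0.514  0.06  -0.003] [288. 223.]
oil_cruet 0.58 [ 0.406 -0.149  0.002] [361. 269.]
vinegar_cruet 0.8 [ 0.665 -0.278  0.003] [415. 181.]
vinegar_cruet 0.5 [ 0.432 -0.287 -0.001] [413. 265.]
salt_shaker 0.58 [ 0.546 -0.211  0.002] [388. 220.]
pepper_shaker 0.67 [ 0.654 -0.135  0.003] [363. 180.]
round_bottle 0.59 [ 0.548 -0.349  0.006] [439. 224.]
round_bottle 0.59 [ 0.434 -0.287  0.002] [414. 264.]
round_shaker 0.49 [ 0.521 -0.084  0.004] [341. 225.]
tea_canister 0.79 [ 0.433 -0.289  0.005] [415. 264.]
tea_canister 0.7 [ 0.238 -0.44   0.004] [469. 344.]
tea_canister 0.42 [ 0.537  0.233 -0.001] [225. 210.]
side 555.4192672012457 555.4192672012457 315.28428348245785 241.31374307692252 -0.0515535596077015
[... 156 characters left out ...]
  0.003] [402. 279.]
oil_cruet 0.87 [0.516 0.063 0.003] [314. 235.]
oil_cruet 0.8 [ 0.413 -0.148  0.006] [342. 285.]
oil_cruet 0.58 [0.392 0.061 0.007] [279. 250.]
vinegar_cruet 0.86 [ 0.663 -0.276  0.005] [452. 269.]
salt_shaker 0.81 [ 0.549 -0.213  0.003] [402. 276.]
pepper_shaker 0.63 [ 0.653 -0.137  0.002] [405. 248.]
round_bottle 0.68 [ 0.55  -0.349  0.002] [448. 303.]
round_bottle 0.2 [ 0.514 -0.085  0.002] [353. 259.]
round_shaker 0.65 [ 0.516 -0.086  0.002] [354. 259.]
tea_canister 0.72 [ 0.259 -0.266  0.004] [328. 341.]
tea_canister 0.7 [ 0.429 -0.287  0.004] [392. 311.]
tea_canister 0.56 [ 0.235 -0.444  0.005] [386. 397.]
0.0187 1.0 [-4.79933508e-01 -3.10469910e+00 -3.97716036e-06]
```

```bash
python3 -c "
import cv2
a=cv2.imread('pics/top0.png');b=cv2.imread('pics/side0.png')
cv2.imwrite('pics/topc.png',cv2.resize(a[140:340,150:470],(800,500),interpolation=cv2.INTER_CUBIC))
cv2.imwrite('pics/sidec.png',cv2.resize(b[170:370,240:500],(780,600),interpolation=cv2.INTER_CUBIC))"
```

```text
(no output)
```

View pics/topc.png

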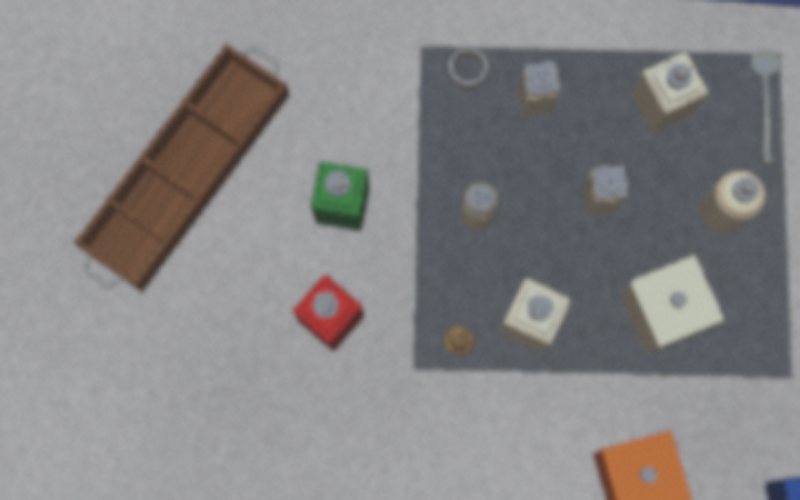

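View pics/sidec.png

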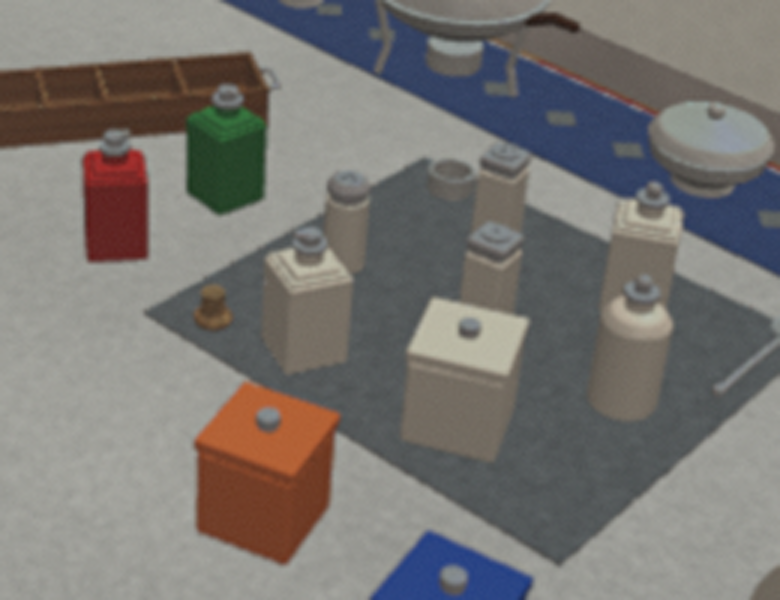

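The top crop (2.5x, offset 150,140) reads as follows, in full-frame pixels:

- **Set bottles:** oil at (365,264) and vinegar at (420,173). Both are square, white and 52 mm.
- **Set shakers:** (366,171) and (393,213), both with square caps.
- **Not in the set:** round shaker (342,218), round bottle (446,218), 72 mm canister (421,260), and the green, red, orange and blue look-alikes.
- **Caddy:** on the left, with its large compartments at the upper-right end.

The enlarged crops confirm which pieces to take. Next I'll fit each pose to its silhouette in both views.

```bash
cat > fit.py <<'E'
from plant import *
import cv2,numpy as np
from scipy.optimize import minimize
def proj(f,P):
    p=P@f["extrinsics"][:3,:3].T+f["extrinsics"][:3,3]; q=p[:,:2]/p[:,2:]
    q=q*(1+f["k1"]*(q**2).sum(1,keepdims=True)); return q*[f["fx"],f["fy"]]+[f["cx"],f["cy"]]
def boxes(kind): # (hx,hy,z0,z1)
    return {"cruet":[(.026,.026,0,.078),(.012,.012,.078,.112)],"shaker":[(.017,.017,0,.084)],"caddy":[(.135,.041,0,.04)]}[kind]
def render(f,kind,x,y,a,z0,S=8):
    m=np.zeros((480,640),np.uint8); c,s=np.cos(a),np.sin(a)
    for hx,hy,b,t in boxes(kind):
        P=np.array([[i*hx,j*hy,z] for i in(-1,1) for j in(-1,1) for z in(b,t)])
        P=np.c_[c*P[:,0]-s*P[:,1]+x,s*P[:,0]+c*P[:,1]+y,P[:,2]+z0]
        h=cv2.convexHull(proj(f,P).astype(np.float32))
        cv2.fillConvexPoly(m,np.round(h*16).astype(np.int32),255,cv2.LINE_AA,4)
    return m/255.
def fit(kind,views,x0,y0,z0,yaws):
    # views: [(frame,mask)]
    def cost(v): return sum(np.abs(render(f,kind,v[0],v[1],v[2],z0)-m).sum()/m.sum() for f,m in views)
    best=None
    for a in yaws:
        s=np.array([[x0,y0,a]]*4); s[1,0]+=.008; s[2,1]+=.008; s[3,2]+=.2
        r=minimize(cost,[x0,y0,a],method="Nelder-Mead",options=dict(initial_simplex=s,xatol=1e-4,fatol=1e-4))
        if best is None or r.fun<best.fun: best=r
    return best
def mask_at(target,f,P):
    px=proj(f,np.array([P]))[0]; best=None
    for t in target:
        for r in spotter.outline_of(t,f):
            m=r["mask"]; ys,xs=np.nonzero(m)
            if len(xs)==0: continue
            d=np.hypot(xs.mean()-px[0],ys.mean()-px[1])
            if d<12+(30 if t=="caddy" else 0) and (best is None or r["confidence"]>best[0]): best=(r["confidence"],m.astype(float),t)
    return best
E
cat > b.py <<'E'
from fit import *
import json
F={n:imaging.grab_frame(n) for n in("top","side")}
vis={n:f["image"][:,:,::-1].copy() for n,f in F.items()}
O={"oil":("cruet",.409,-.149,.003,["oil_cruet","vinegar_cruet"]),"vin":("cruet",.664,-.277,.003,["vinegar_cruet","oil_cruet"]),
"s1":("shaker",.548,-.212,.003,["salt_shaker","pepper_shaker"]),"s2":("shaker",.653,-.136,.003,["pepper_shaker","salt_shaker"]),"caddy":("caddy",.539,.233,0,["caddy"])}
res={}
for k,(kind,x,y,z,T) in O.items():
    V=[];tags=[]
    for n,f in F.items():
        m=mask_at(T,f,[x,y,.02 if k=="caddy" else .045])
        tags.append((n,m and (m[2],round(m[0],2),int(m[1].sum()))))
        if m: V.append((f,m[1]))
    yaws=np.arange(0,np.pi/2,np.pi/10) if k!="caddy" else np.arange(0,np.pi,np.pi/8)
    for sub in ([V] if len(V)<2 else [V[:1],V[1:],V]):
        r=fit(kind,sub,x,y,z,yaws); print(k,tags if sub is V else len(sub),r.x.round(4),np.degrees(r.x[2]).round(1),round(r.fun,3))
    res[k]=r.x.tolist()
    for n,f in F.items():
        mm=(render(f,kind,*r.x,z)>.5).astype(np.uint8)
        cv2.drawContours(vis[n],cv2.findContours(mm,0,1)[0],-1,(0,0,255),1)
json.dump(res,open("res.json","w"))
a=cv2.resize(vis["top"][150:290,170:470],(800,373),interpolation=2)
cv2.imwrite("pics/fit.png",a); cv2.imwrite("pics/fits.png",cv2.resize(vis["side"][170:340,200:500],(800,453),interpolation=2))
E
python3 b.py
```

```text
oil 1 [ 0.4087 -0.1504 -0.3982] -22.8 0.136
oil 1 [ 0.4086 -0.1484  0.9908] 56.8 0.158
oil [('top', ('oil_cruet', 0.98, 510)), ('side', ('oil_cruet', 0.85, 1128))] [ 0.4082 -0.15    1.1064] 63.4 0.33
vin 1 [ 0.6603 -0.2751  2.0835] 119.4 0.124
vin 1 [ 0.6832 -0.26    0.5625] 32.2 0.433
vin [('top', ('vinegar_cruet', 0.94, 641)), ('side', ('vinegar_cruet', 0.64, 731))] [ 0.6604 -0.275   2.0896] 119.7 0.602
s1 1 [ 0.5473 -0.2133 -0.303 ] -17.4 0.314
s1 1 [ 0.5568 -0.2088  0.457 ] 26.2 0.452
s1 [('top', ('salt_shaker', 0.75, 268)), ('side', ('salt_shaker', 0.6, 495))] [ 0.5478 -0.2145  0.7907] 45.3 0.793
s2 1 [ 0.6518 -0.1374 -0.0526] -3.0 0.23
s2 1 [ 0.6666 -0.1266  0.4657] 26.7 0.356
s2 [('top', ('pepper_shaker', 0.71, 293)), ('side', ('pepper_shaker', 0.94, 453))] [ 0.6515 -0.1369  0.8   ] 45.8 0.687
caddy 1 [ 0.5398  0.2341 -0.514 ] -29.4 0.074
caddy 1 [0.5418 0.2413 2.6964] 154.5 0.191
caddy [('top', ('caddy', 0.75, 3453)), ('side', ('caddy', 0.62, 2238))] [0.5391 0.2364 2.6377] 151.1 0.283
```

```bash
cat > c.py <<'E'
from fit import *
f=imaging.grab_frame("top"); v=cv2.resize(f["image"][150:290,170:470,::-1],(800,373),interpolation=2)
def L(P,c):
    q=((proj(f,np.array(P))-[169.5,149.5])*800/300); cv2.polylines(v,[np.round(q*8).astype(np.int32)],True,c,1,cv2.LINE_AA,3)
def R(x,y,a,hx,hy,z,c,ox=0):
    C,S=np.cos(a),np.sin(a); L([[x+C*(ox+i*hx)-S*j*hy,y+S*(ox+i*hx)+C*j*hy,z] for i,j in((1,1),(1,-1),(-1,-1),(-1,1))],c)
for x,y,d,h,z in((.4085,-.150,-24.5,.026,.081),(.6604,-.275,29.6,.026,.081),(.5475,-.2135,-17,.017,.083),(.652,-.1372,-3,.017,.083)):
    R(x,y,np.radians(d),h,h,z,(0,0,255)); R(x,y,np.radians(d),h,h,.003,(0,255,0))
for o,h in((-.094,.035),(-.018,.035),(.048,.025),(.104,.025)): R(.5397,.2345,np.radians(150.6),h,.035,.04,(0,255,255),o)
cv2.imwrite("pics/ov.png",v)
E
python3 c.py
```

```text
(no output)
```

View pics/ov.png

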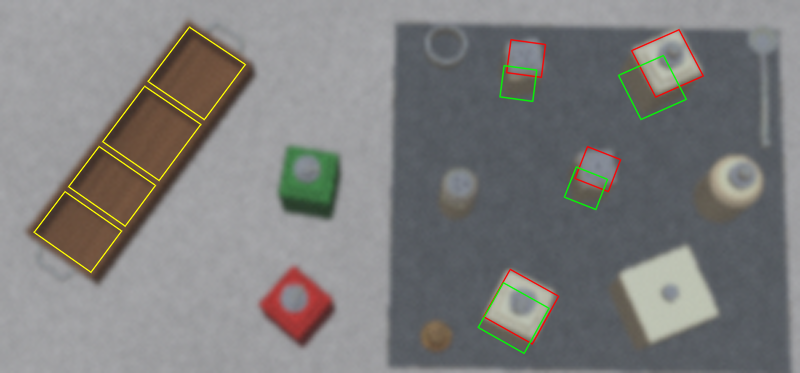

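The overlay fits the bottles and the caddy well. The shaker yaw is still uncertain, so I'll check it in an enlarged view.

```bash
cat > d.py <<'E'
from fit import *
rows=[]
for n in("top","side"):
    f=imaging.grab_frame(n); row=[]
    for x,y,yaws in((.5475,-.2135,(0,8,-17)),(.652,-.1372,(0,8,))):
        c=proj(f,np.array([[x,y,.075]]))[0]; o=np.round(c)-[12,15]; k=7 if n=="top" else 7
        I=f["image"][int(o[1]):int(o[1])+34,int(o[0]):int(o[0])+24,::-1]
        b=cv2.resize(I,None,fx=k,fy=k,interpolation=2); b=cv2.convertScaleAbs(b,alpha=1.3); 
        if y<-.2 or 1: row.append(b.copy())
        v=b.copy()
        for d,col in zip(yaws,((0,0,255),(0,255,0),(255,0,0))):
            a=np.radians(d);C,S=np.cos(a),np.sin(a)
            q=(proj(f,np.array([[x+C*i*.017-S*j*.017,y+S*i*.017+C*j*.017,.083] for i,j in((1,1),(1,-1),(-1,-1),(-1,1))]))-o+.5)*k
            cv2.polylines(v,[np.round(q).astype(int)],True,col,1,cv2.LINE_AA)
        row.append(v)
    rows.append(np.hstack(row))
cv2.imwrite("pics/sh.png",np.vstack(rows))
E
python3 d.py
```

```text
(no output)
```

View pics/sh.png

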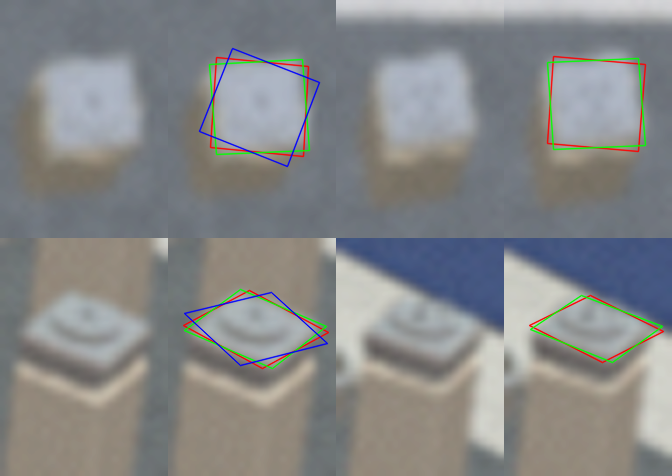

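Both shakers are turned about 11–13°, judging by the cap edges against the 8° outline. The fits are good enough to start moving, beginning with the oil bottle.

```bash
cat > act.py <<'E'
from plant import *
import numpy as np
from scipy.spatial.transform import Rotation as R
CAD=(.5397,.2345,np.radians(150.6))
rv=lambda psi:(R.from_euler("z",psi)*R.from_euler("x",np.pi)).as_rotvec()
def slot(o): return CAD[0]+np.cos(CAD[2])*o,CAD[1]+np.sin(CAD[2])*o
def best(x,y,z,psis):
    c=[]
    for p in psis:
        q=kin.solve_ik([x,y,z],rv(p))
        if q is not None: c.append((abs(q[5]),p))
    return min(c)[1]
def pick(x,y,deg,h,opn,Z=.25):
    psi=best(x,y,Z,[np.radians(deg+90*k) for k in range(-2,2)])
    claw.command_gripper(opn,40); ctrl.move_to([x,y,Z],rv(psi))
    ctrl.movel([x,y,h+.033],rate=.2); hit=ctrl.movel([x,y,h+.003],rate=.05,f_stop=6)
    claw.command_gripper(0,40); w=sensors.read_gripper_width(); p=sensors.read_position()
    ctrl.movel([x,y,Z],rate=.18)
    print("pick psi",np.degrees(psi).round(),"hit",hit,"w",round(w,4),"z",p.round(4),"held",round(sensors.read_gripper_width(),4),"t",sensors.read_clock())
    return p[2]-.003
def place(o,h,opn,Z=.25):
    x,y=slot(o); psi=best(x,y,Z,[CAD[2],CAD[2]-np.pi])
    ctrl.move_to([x,y,Z],rv(psi)); ctrl.movel([x,y,h+.03],rate=.18)
    hit=ctrl.movel([x,y,h+.001],rate=.03,f_stop=5)
    print("place hit",hit,"z err",(sensors.read_position()[2]-h-.006).round(4),"F",sensors.read_force().round(1),"w",round(sensors.read_gripper_width(),4))
    claw.command_gripper(opn); ctrl.pause(.2)
    ctrl.movel([x,y,h+.1],rate=.15); print("t",sensors.read_clock())
E
cat > e.py <<'E'
from act import *
h=pick(.4085,-.150,-24.5,.044,.085)
if sensors.read_gripper_width()>.045: place(-.094,h,.078)
E
python3 e.py
```

```text
pick psi 66.0 hit False w 0.052 z [ 0.4089 -0.1502  0.0475] held 0.0521 t 8.425
place hit True z err -0.0001 F [0.5 0.9 4.4] w 0.052
t 13.1417
```

```bash
cat > g.py <<'E'
from act import *
h=pick(.6604,-.275,29.6,.044,.085)
if sensors.read_gripper_width()>.045:
    place(-.018,h,.078)
h=pick(.5475,-.2135,11,.040,.07)
import cv2
for n in("top","side"): cv2.imwrite(f"pics/{n}1.png",cv2.resize(imaging.grab_frame(n)["image"][140:310,170:470,::-1],(800,453)))
E
python3 g.py
```

```text
pick psi 30.0 hit False w 0.0519 z [ 0.6608 -0.2754  0.0477] held 0.0513 t 18.575
place hit True z err -0.0002 F [ 0.7 -0.6  4.1] w 0.0514
t 23.6917
pick psi 101.0 hit False w 0.0332 z [ 0.5479 -0.2137  0.0435] held 0.0336 t 29.1
```

View pics/top1.png

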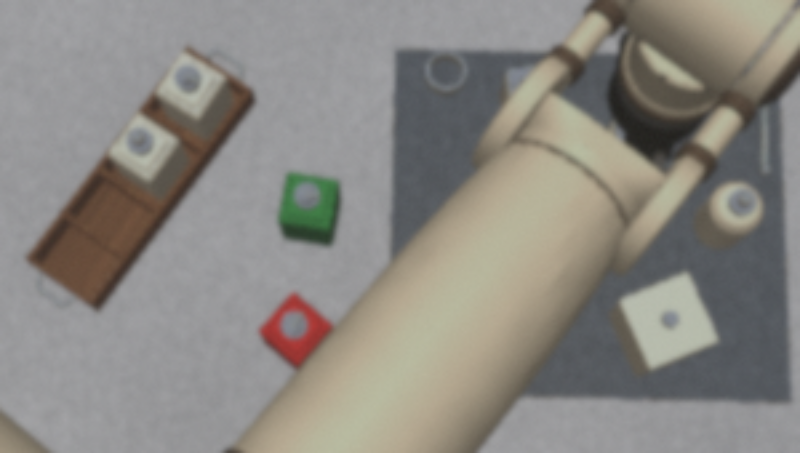

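View pics/side1.png

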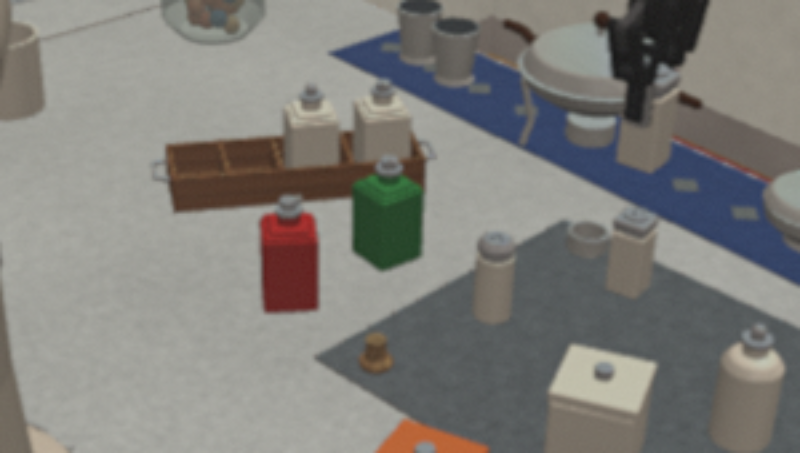

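Both bottles stand upright in the large compartments, at top-view crop (190,85) and (145,145). The caddy hasn't moved, and the shaker is held straight in the gripper.

```bash
cat > i.py <<'E'
from act import *
if sensors.read_gripper_width()>.028: place(.048,.0405,.055)
h=pick(.652,-.1372,12,.040,.07)
if sensors.read_gripper_width()>.028: place(.104,h,.055)
ctrl.movel(sensors.read_position()+[0,0,.1],rate=.2)
ctrl.move_to([.35,-.1,.35],rv(0))
import cv2
I={n:imaging.grab_frame(n)["image"][:,:,::-1] for n in("top","side")}
cv2.imwrite("pics/end.png",np.vstack([cv2.resize(I["top"][140:250,170:470],(800,293)),cv2.resize(I["side"][170:280,200:500],(800,293))]))
E
python3 i.py
```

```text
place hit True z err -0.0002 F [-1.   0.   4.2] w 0.0336
t 34.1667
pick psi 102.0 hit False w 0.0333 z [ 0.6523 -0.1373  0.0435] held 0.0335 t 39.5667
place hit True z err -0.0001 F [ 0.  -0.3  4.3] w 0.0337
t 44.5167
```

View pics/end.png

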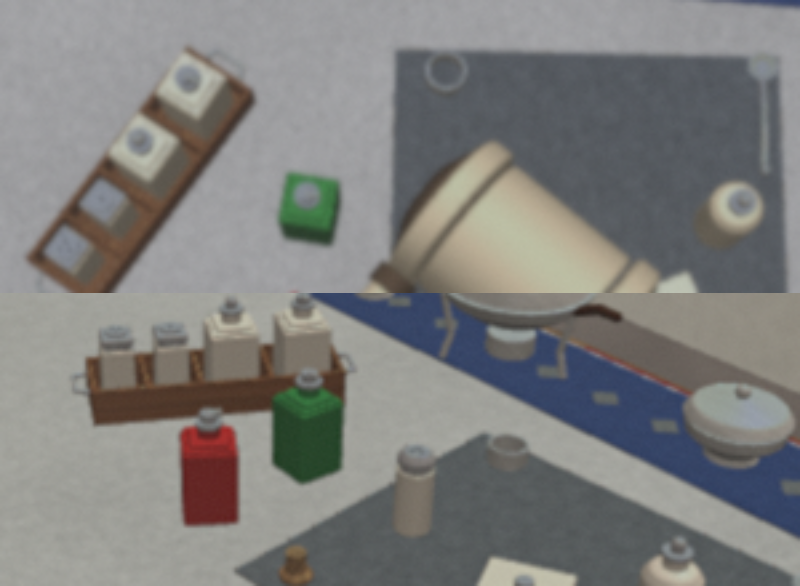

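All four pieces stand upright in their compartments, and the look-alikes haven't moved.

```bash
python3 -c "
from plant import workorder; print(workorder.sign_off())"
```

```text
the job is handed in; nothing more can be done
None
```

The cruet set is back in its caddy, the two square bottles in the large compartments and the two square shakers in the small ones, each set down on the floor; nothing else was moved, and I handed the job in at about 50 s on the robot's clock (limit 122 s).

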